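# Find the hidden catch and open the stone drawer

## Task

The blue drawer of the grey stone cabinet is locked by a hidden catch that lies flush, and cannot be seen, somewhere along the floor of the groove in the cabinet's top. Take the red-handled release key from its wooden stand, slide its tip along the groove until it drops in and pushes the catch fully down, put the key back upright in its stand, and pull the drawer most of the way open. Leave everything else on the bench where it is, and let go at the end.

Things in the scene. Friction and masses are not known exactly. Their poses are not given: they have to be found in the camera images.
- cabinet: Grey steel benchtop cabinet fixed to the table, 180 deep (x) x 240 wide (y) x 120 mm high. Origin: on the table under the middle of the groove; +x points to its back, y along its width, z up. Its top is flat at 120 mm, from 95 mm in front of the origin to 85 mm behind. The locked drawer is the upper one at the front (-x) face, the lower front is a dummy
- groove (a point): Middle of the floor of the groove in the cabinet's top, 116 mm above the table, axes as the cabinet's. Groove: 104 mm along y, 14 wide, 4 deep. The catch fills its width and 16 mm of its length, flush and of the same look, its middle within 30 mm either way of this point. Pushed with more than about 1.5 N it sinks up to 12 mm and stays down; fingers are too wide to push it
- key_grip (a point): Centre of the release key's red square handle (22 x 22 mm, 80 mm long, faces along this point's x and y). The key stands upright, z up, 140 mm long, about 0.11 kg; below the handle a steel rod, 8 mm in diameter and 60 mm long, flat-ended
- key_tip (a point): The flat lower end of the key's rod, 100 mm below key_grip along the key's z
- stand_hole (a point): Mouth of the hole in the top of the key's wooden stand (80 x 80 mm, 70 mm high, fixed). The hole is upright, 14 mm in diameter, 64 mm deep, its rim chamfered 3 mm. The key hangs in it with its rod inside and the handle's underside resting on the stand's top, so key_grip is then 40 mm above this point
- drawer_handle (a point): Middle of the drawer's handle bar: a round steel bar, 10 mm in diameter, 90 mm long along the cabinet's y between two posts, 45 mm in front (-x) of the drawer's face and 90 mm above the table; the cabinet's top is 30 mm higher. Can be pinched from above
- drawer (a joint): How far the drawer is pulled out along the cabinet's -x, in m: 0 shut, 0.08 fully open. Needs about 2 to 4 N. While locked it gives less than 5 mm; the catch frees it once pushed 9 mm down
- jar: Bystander: amber glass jar, 56 mm wide, 70 mm high; origin under its centre
- brush: Bystander: bench brush lying down, 190 mm long along its x
- hammer: Bystander: chasing hammer lying down, 200 mm long along its x
- block: Bystander: steel bench block, 80 x 80 x 25 mm; origin under its centre
- ringclamp: Bystander: wooden ring clamp lying down, 110 x 30 x 26 mm; origin under its centre
- tin: Bystander: round aluminium tin, 48 mm wide, 28 mm high, standing on the cabinet's top behind the groove; origin under its centre
Things that resemble listed ones, but are neither listed nor needed, are in the scene too. Of the things like the part that bears key_grip, leave any that is purple; of the rest the larger one is meant.

How it is judged:
By the outcome, as a careful person would: the job done as asked, in the order asked, and still so for the second after the job is handed in, with the robot touching nothing.
It also fails if it takes over 64 s, if anything falls off the work surface, if the arm or the gripper's body presses on something with over 40 N, if the wrist force passes 120 N, or if a joint passes its speed limit or range.

## Robot

A 6-joint arm with a two-finger parallel gripper is mounted at the origin on the work surface. World frame = base frame: x ahead of the robot, y to its left, z up, the work surface at z = 0. Lengths are in m, angles in rad, forces in N, time in s.
With the tool pointing down it reaches from about 0.3 to 0.775 m from the base axis. Payload 14.6 kg.
Tool frame: the origin (TCP) lies midway between the tips of the shut fingers; the grasp point (between the pads) lies 19 mm behind it (ctrl.pinch_z is the distance from the TCP to the grasp point, in m); z points along the fingers, y is the line along which they close (so a half turn about z gives the same grasp; the last joint's range is limited). The gripper opens to 94 mm and grips with 3 to 60 N. Pads are 16 mm wide; open, the fingers measure 119 mm over their backs; the gripper's body (75 mm by 177 mm) begins 78 mm behind the grasp point.
Start: joints at [1.275, 0.3, 1.521, -0, 1.321, -0.067], TCP at [0.125, 0.536, 0.168] pointing down, gripper open.
Joint ranges: [-3.03, 3.03], [-0.79, 2.21], [0.23, 2.52], [-1.04, 4.18], [0, 3.07], [-2.55, 2.55]. Speed limits (rad/s): [2.22, 2.22, 2.57, 3.14, 3.14, 3.14].

## Interface

Orientations are given as [roll, pitch, yaw] about the fixed x, y, z axes, in that order (R = Rz(yaw) Ry(pitch) Rx(roll)).
In Python, from station import ctrl gives the robot as it stands.
- The arm moves only by the tool jog_arm, never from a script. Its argument "motion" is a list of rows, each a list of 7 numbers: the shift along the tool's x, y, z in m, then the turn, a rotation vector about the tool's x, y, z in rad, then the opening, from -1 (shut) to 1 (fully open). In form: [[tx, ty, tz, rx, ry, rz, gripper], ...]. A call has 1 to 5 rows; each row shifts and turns the commanded pose from where the row before left it, along the tool's axes as they then stand; what a row does not reach is not made up. A row lasts 1/10 s, in which the tool goes at most 50 mm and 8.59 degrees, less where a joint would pass 70% of its speed; a pose out of reach is approached as far as the arm can. A call is refused whole if a number of a shift passes 0.05 or a number of a turn 0.15, either way. A call with a gripper value outside its range is refused whole. The fingers move at their own pace and stop on an object; "squeeze" is the grip in N (left out, the last holds). Time passes only in rows, so rows that do not move let the fingers close. It gives the time, the measured TCP pose, the force, the opening and the grip force at its end, in the units of the state.
- ctrl.get_obs(): the state, without advancing time (a new reading comes with each control period).
- ctrl.camera(name): name is "scene" or "top" or "wrist"; returns the picture (384x512x3 uint8, red, green, blue); there is no depth.
- ctrl.camera_model(name): a dict with "intrinsics" (3x3 intrinsics, pixels), "rvec" (rotation vector, rad) and "tvec" (3), from world to camera coordinates, as OpenCV has them. Camera axes: x right, y down, z forward; pixel columns grow to the right and rows downward; lengths in m; the calibration is good to about 2 mm. A picture is of the moment at which its call begins: read the wrist's pose just before it. camera_model takes no time and is no camera call; for the wrist camera it gives the pose at the moment of the call.
- ctrl.hand_in(): hands the job in; it is judged then, once.
The state is a dict: "time_s": time; "qpos": joint angles; "joint_vel": joint speeds; "tau": joint torques, N m; "ee_pos": TCP position; "eef_rot": TCP orientation; "force": force on the tool from outside, world axes, zero at the start; "moment": the same for the moment, N m; "grip_width": finger opening in m; "grip_force": force on a finger pad.
Only numpy, scipy, OpenCV 4.12 (cv2) and the standard library are available. Lean on these libraries where they do the work, as an engineer would, in place of code of your own. Each camera call takes 0.05 s, during which the arm holds its last target. There are 200 camera calls.

## Working session

There is one attempt and no reset: what is moved stays moved. The work goes in short steps, Python scripts to look and compute and a tool call to move; the robot and the scene stay as the last step left them, time stands still between calls to the robot, and variables do not carry over. Pictures are saved under pics/ and viewed, at most 10 in all, crops included, and the job is handed in when it is done.

Besides the shell and the picture viewer there is one more tool, called after ">>>" by a JSON object that holds its "op" and its "data", one argument or row to a line. jog_arm: Moves the arm, as the interface text tells. Its arguments: {"type":"object","properties":{"motion":{"type":"array"},"squeeze":{"type":"number"}},"required":["motion"]}

```bash
ls; mkdir -p pics; python3 - <<'E'
from station import ctrl
import cv2,numpy as np
for n in("scene","top"):
    im=ctrl.camera(n); cv2.imwrite(f"pics/{n}0.png",im[:,:,::-1])
    m=ctrl.camera_model(n); print(n,m)
a=cv2.imread("pics/scene0.png");b=cv2.imread("pics/top0.png")
s=ctrl.get_obs();print(s["ee_pos"],s["eef_rot"],s["time_s"],s["force"],ctrl.pinch_z)
E
```

```text
pics
scene {'intrinsics': array([[452.38134802,   0.        , 255.60353856],
       [  0.        , 452.38134802, 185.84299804],
       [  0.        ,   0.        ,   1.        ]]), 'rvec': array([ 2.17864329,  0.65170992, -0.31884261]), 'tvec': array([-0.49897952, -0.09933248,  1.46316838])}
top {'intrinsics': array([[347.21520447,   0.        , 253.47738458],
       [  0.        , 347.21520447, 199.39547562],
       [  0.        ,   0.        ,   1.        ]]), 'rvec': array([ 2.13005619, -2.11284646,  0.19150038]), 'tvec': array([0.02600671, 0.59898372, 1.00586863])}
[0.12468353 0.53540085 0.16714885] [-3.14057099e+00 -7.31516966e-05  2.91276806e+00] 0.1 [ 0.87461524 -0.27497148  0.2516848 ] 0.0188
```

View pics/scene0.png

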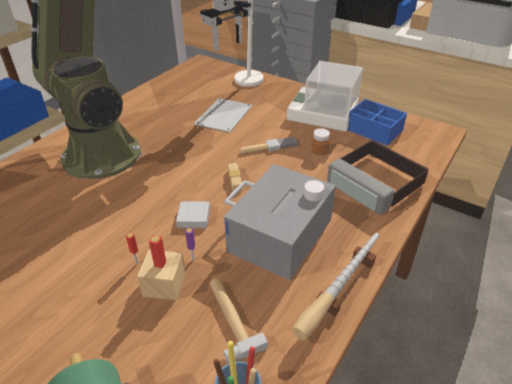

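View pics/top0.png

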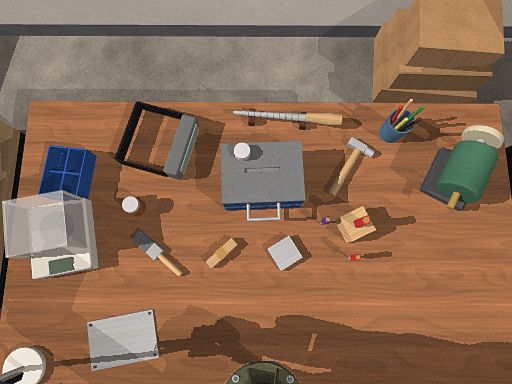

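The candidates for the key, in scene pixels, are the red one in the wooden stand (157,250), the smaller red one (132,245) and the purple one (190,240). In the top view they are at (362,222), (355,257) and (326,221). I choose the larger red one, in the stand. The cabinet's groove is at top (262,170) and its handle bar at (263,217).

```bash
cat > h.py <<'E'
import cv2,numpy as np
from station import ctrl
from scipy.spatial.transform import Rotation as R
def ray(m,uv):
    Rm=cv2.Rodrigues(m["rvec"])[0]; K=m["intrinsics"]
    d=Rm.T@np.linalg.inv(K)@np.array([uv[0],uv[1],1.]); o=-Rm.T@m["tvec"]; return o,d
def onz(m,uv,z):
    o,d=ray(m,uv); return (o+d*(z-o[2])/d[2])
def proj(m,p):
    return cv2.projectPoints(np.array(p,float).reshape(-1,1,3),m["rvec"],m["tvec"],m["intrinsics"],None)[0].reshape(-1,2)
E
python3 - <<'E'
from h import *
a=cv2.imread("pics/scene0.png");b=cv2.imread("pics/top0.png")
mt,ms=ctrl.camera_model("top"),ctrl.camera_model("scene")
for n,im in(("top",b),("scene",a)):
    h=cv2.cvtColor(im,cv2.COLOR_BGR2HSV)
    k=((h[...,0]<6)|(h[...,0]>174))&(h[...,1]>170)&(h[...,2]>90)
    c,l,st,ce=cv2.connectedComponentsWithStats(k.astype(np.uint8))
    for i in range(1,c):
        if st[i,4]>12: print(n,st[i],ce[i].round(1))
for uv in((362,222),): print("key top",onz(mt,uv,.15))
for uv in((262,170),(246,170),(279,170)): print("groove",onz(mt,uv,.116))
for uv in((248,217),(279,217)): print("bar",onz(mt,uv,.09))
for uv in((222,143),(303,142),(304,199),(221,202)): print("cab",onz(mt,uv,.12))
c1=cv2.resize(b[130:270,210:390],None,fx=4,fy=4,interpolation=cv2.INTER_CUBIC)
cv2.imwrite("pics/c1.png",c1)
c2=cv2.resize(a[170:310,110:310],None,fx=4,fy=4,interpolation=cv2.INTER_CUBIC)
cv2.imwrite("pics/c2.png",c2)
E
```

```text
top [391 106  12  19  58] [396.4 113.6]
top [354 217  14  11  76] [359.2 222.3]
top [350 254   8   6  30] [353.3 256.9]
scene [127 236  10  17 104] [131.8 244.5]
scene [150 239  15  28 242] [157.7 252.8]
scene [248 348   6  21  46] [250.7 358.1]
key top [ 0.52023105 -0.26808007  0.15      ]
groove [0.67521156 0.00627002 0.116     ]
groove [0.67487397 0.05311927 0.116     ]
groove [ 0.67557008 -0.04348319  0.116     ]
bar [0.53973199 0.0462406  0.09      ]
bar [ 0.54044943 -0.04455711  0.09      ]
cab [0.75592724 0.12512365 0.12      ]
cab [ 0.76066156 -0.11464147  0.12      ]
cab [ 0.58896431 -0.11446012  0.12      ]
cab [0.57839234 0.12349641 0.12      ]
```

View pics/c1.png

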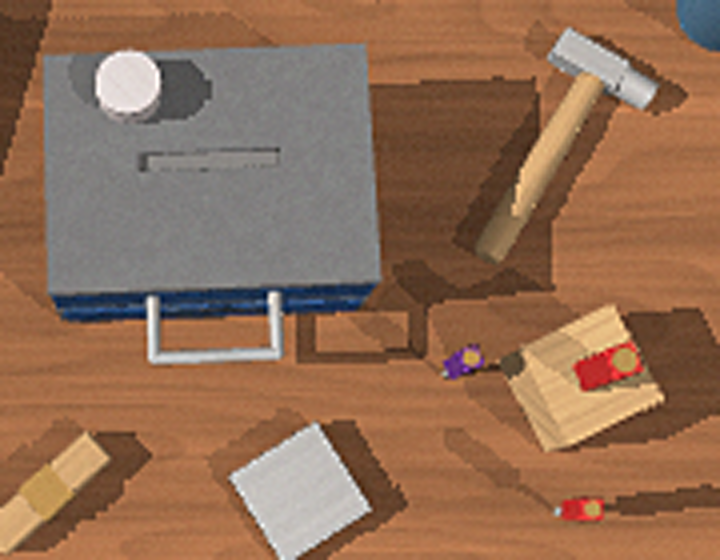

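View pics/c2.png

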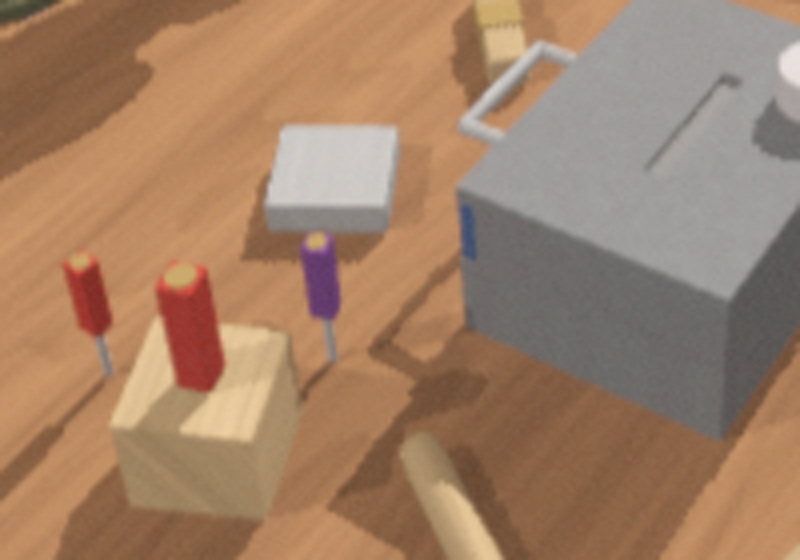

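The crops show the larger red key, with its brass-capped top at c1 (625,358), standing in the wooden stand. The small red and purple ones are free-standing, apart from it.

```bash
python3 - <<'E'
from h import *
mt,ms=ctrl.camera_model("top"),ctrl.camera_model("scene")
c=lambda u,v:(210+(u+.5)/4-.5,130+(v+.5)/4-.5)
s=lambda u,v:(110+(u+.5)/4-.5,170+(v+.5)/4-.5)
print("keytop",onz(mt,c(625,358),.15),onz(ms,s(181,275),.15))
for p in((613,306),(505,372)): print("stand edge",onz(mt,c(*p),.07))
for p in((445,375),(557,511)): print("small foot",onz(mt,c(*p),0))
for p in((470,357),(595,510)): print("small top if .1",onz(mt,c(*p),.1))
m=ctrl.camera_model("wrist");o=ctrl.get_obs()
T=R.from_euler("xyz",o["eef_rot"]).as_matrix();Rm=cv2.Rodrigues(m["rvec"])[0]
print("cam in tool",T.T@(-Rm.T@m["tvec"]-o["ee_pos"]),"axes\n",(T.T@Rm.T).round(3),m["intrinsics"][0])
E
```

```text
keytop [ 0.52826119 -0.27910205  0.15      ] [ 0.5256505  -0.27695136  0.15      ]
stand edge [ 0.57805935 -0.29766846  0.07      ]
stand edge [ 0.52764506 -0.21499461  0.07      ]
small foot [ 0.53336566 -0.18356545  0.        ]
small foot [ 0.42750544 -0.26791898  0.        ]
small top if .1 [ 0.53471406 -0.18311195  0.1       ]
small top if .1 [ 0.4261783  -0.26829125  0.1       ]
cam in tool [ 0.07689033 -0.00065757 -0.21578613] axes
 [[ 0.    -0.965 -0.262]
 [ 1.     0.     0.001]
 [-0.001 -0.262  0.965]] [280.20089597   0.         251.78693667]
```

>>> {"op": "jog_arm", "data": {
  "motion": [
    [0, 0, -0.035, 0, 0, 0.135, 0.2],
    [0, 0, -0.035, 0, 0, 0.135, 0.2],
    [0, 0, -0.035, 0, 0, 0.135, 0.2],
    [0, 0, -0.035, 0, 0, 0.135, 0.2],
    [0, 0, -0.035, 0, 0, 0.135, 0.2]
  ]
}}

```text
time_s: 0.6
ee_pos: [0.1247, 0.5353, 0.3438]
eef_rot: [-3.141, 0.0, 2.232]
force: [-0.1, 0.2, 0.3]
grip_width: 0.0582
grip_force: 0.0
```

>>> {"op": "jog_arm", "data": {
  "motion": [
    [0, 0, 0, 0, 0, 0.135, 0.2],
    [-0.045, 0, 0, 0, 0, 0, 0.2],
    [-0.045, 0, 0, 0, 0, 0, 0.2],
    [-0.045, 0, 0, 0, 0, 0, 0.2],
    [-0.045, 0, 0, 0, 0, 0, 0.2]
  ]
}}

```text
time_s: 1.1
ee_pos: [0.2164, 0.3789, 0.3423]
eef_rot: [-3.141, 0.0, 2.103]
force: [0.1, 0.2, -0.5]
grip_width: 0.056
grip_force: 0.0
```

>>> {"op": "jog_arm", "data": {
  "motion": [
    [-0.048, -0.0044, 0, 0, 0, 0, 0.2],
    [-0.048, -0.0044, 0, 0, 0, 0, 0.2],
    [-0.048, -0.0044, 0, 0, 0, 0, 0.2],
    [-0.048, -0.0044, 0, 0, 0, 0, 0.2],
    [-0.048, -0.0044, 0, 0, 0, 0, 0.2]
  ]
}}

```text
time_s: 1.6
ee_pos: [0.319, 0.1607, 0.3426]
eef_rot: [3.141, 0.0, 2.103]
force: [1.2, 0.2, 0.4]
grip_width: 0.0561
grip_force: 0.0
```

>>> {"op": "jog_arm", "data": {
  "motion": [
    [-0.048, -0.0044, 0, 0, 0, 0, 0.2],
    [-0.048, -0.0044, 0, 0, 0, 0, 0.2],
    [-0.048, -0.0044, 0, 0, 0, 0, 0.2],
    [-0.048, -0.0044, 0, 0, 0, 0, 0.2],
    [-0.048, -0.0044, 0, 0, 0, 0, 0.2]
  ]
}}

```text
time_s: 2.1
ee_pos: [0.4219, -0.0576, 0.3426]
eef_rot: [3.142, 0.0, 2.102]
force: [0.3, 0.0, -0.6]
grip_width: 0.0561
grip_force: 0.0
```

>>> {"op": "jog_arm", "data": {
  "motion": [
    [-0.048, -0.0044, 0, 0, 0, 0, 0.2],
    [-0.048, -0.0044, 0, 0, 0, 0, 0.2],
    [-0.048, -0.0044, 0, 0, 0, 0, 0.2],
    [-0.048, -0.0044, 0, 0, 0, 0, 0.2],
    [0, 0, 0, 0, 0, 0, 0.2]
  ]
}}

```text
time_s: 2.6
ee_pos: [0.5045, -0.2338, 0.3395]
eef_rot: [-3.139, -0.004, 2.099]
force: [-0.4, 1.0, -0.9]
grip_width: 0.0565
grip_force: 0.0
```

```bash
python3 - <<'E'
from h import *
m=ctrl.camera_model("wrist");im=ctrl.camera("wrist")[:,:,::-1].copy()
cv2.imwrite("pics/w1.png",im)
import json;np.savez("w1.npz",**m)
h=cv2.cvtColor(im,cv2.COLOR_BGR2HSV)
k=((h[...,0]<6)|(h[...,0]>174))&(h[...,1]>150)&(h[...,2]>70)
c,l,st,ce=cv2.connectedComponentsWithStats(k.astype(np.uint8))
for i in range(1,c):
    if st[i,4]>40: print(st[i],ce[i].round(1))
print(ctrl.get_obs()["ee_pos"],proj(m,[.527,-.278,.15]))
E
```

```text
[200 151  12  15  70] [206.  156.4]
[243 186  15  24 184] [250.4 194.4]
[ 0.50400837 -0.23166711  0.34044974] [[250.67143888 204.00731839]]
```

View pics/w1.png

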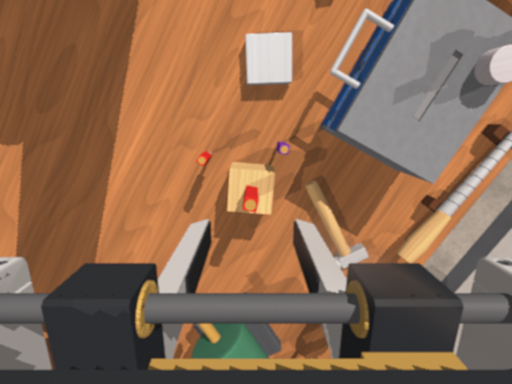

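The wrist view shows the chosen key with its cap at (250,203) on the stand, matching the predicted (251,204). Nothing is under the fingers. I'll move closer for the handle's angle and position.

>>> {"op": "jog_arm", "data": {
  "motion": [
    [-0.025, -0.002, 0.04, 0, 0, 0, 0.1],
    [-0.025, -0.001, 0.04, 0, 0, 0, 0.1],
    [0, 0, 0.02, 0, 0, 0, 0.1],
    [0, 0, 0, 0, 0, 0, 0.1]
  ]
}}

```text
time_s: 3.05
ee_pos: [0.5256, -0.2732, 0.2399]
eef_rot: [-3.139, -0.005, 2.103]
force: [-1.3, -0.3, 0.5]
grip_width: 0.0518
grip_force: 0.0
```

```bash
python3 - <<'E'
from h import *
m=ctrl.camera_model("wrist");o=ctrl.get_obs();im=ctrl.camera("wrist")[:,:,::-1].copy()
cv2.imwrite("pics/w2full.png",im); np.savez("w2.npz",**m)
print(o["ee_pos"],o["eef_rot"],proj(m,[[.527,-.278,.15],[.527,-.278,.07]]))
c=im[110:250,170:350]; cv2.imwrite("pics/w2.png",cv2.resize(c,None,fx=4,fy=4,interpolation=cv2.INTER_CUBIC))
# groove etc. crop from w1
w=cv2.imread("pics/w1.png")[0:150,310:512]; cv2.imwrite("pics/w1c.png",cv2.resize(w,(0,0),fx=3.9,fy=3.9,interpolation=cv2.INTER_CUBIC))
E
```

```text
[ 0.52559816 -0.27322417  0.23991948] [-3.13924138 -0.00451807  2.10310541] [[251.47885274 192.15765052]
 [251.62320865 177.75302044]]
```

View pics/w2.png

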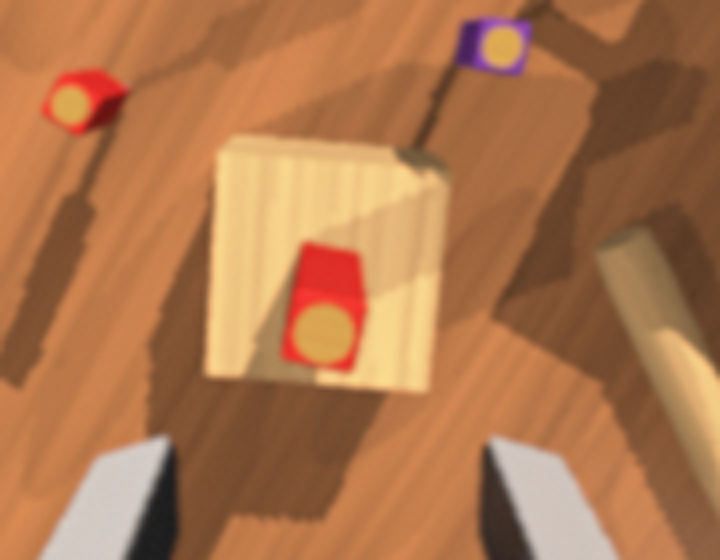

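The handle's top face has corners at about (292,287), (367,296), (355,372) and (282,362), with the cap at (324,332). It is turned about 8° from the tool.

```bash
python3 - <<'E'
from h import *
m=dict(np.load("w2.npz"));c=lambda u,v:(170+(u+.5)/4-.5,110+(v+.5)/4-.5)
im=cv2.imread("pics/w2full.png");h=cv2.cvtColor(im,cv2.COLOR_BGR2HSV)
P=[onz(m,c(*p),.15) for p in((292,287),(367,296),(355,372),(282,362))]
P=np.array(P);print(P.round(4),P.mean(0),[np.linalg.norm(P[i]-P[i-1]).round(4) for i in range(4)])
e=P[1]-P[0];print("yaw edge",np.arctan2(e[1],e[0]));e=P[2]-P[3];print(np.arctan2(e[1],e[0]));e=P[3]-P[0];print(np.arctan2(e[1],e[0]));e=P[2]-P[1];print(np.arctan2(e[1],e[0]))
print("cap",onz(m,c(324,332),.15))
S=np.array([onz(m,c(*p),.07) for p in((219,150),(449,183),(430,392),(205,377))])
print(S.round(4),S.mean(0), np.linalg.norm(S[2]-S[3]),np.linalg.norm(S[3]-S[0]))
# base corners of handle at z .07
print("handle bottom",[onz(m,c(*p),.07).round(4) for p in((304,243),(360,254))])
E
```

```text
[[ 0.5122 -0.2723  0.15  ]
 [ 0.5315 -0.2639  0.15  ]
 [ 0.54   -0.2846  0.15  ]
 [ 0.5206 -0.2926  0.15  ]] [ 0.52608801 -0.2783562   0.15      ] [np.float64(0.022), np.float64(0.0211), np.float64(0.0224), np.float64(0.021)]
yaw edge 0.41074468657611535
0.39121315022747033
-1.1759367864681944
-1.1822615672341836
cap [ 0.52644635 -0.27896023  0.15      ]
[[ 0.4733 -0.2602  0.07  ]
 [ 0.5469 -0.2298  0.07  ]
 [ 0.5811 -0.2972  0.07  ]
 [ 0.5083 -0.3336  0.07  ]] [ 0.52740424 -0.28017917  0.07      ] 0.08133677169779721 0.0813363320789625
handle bottom [array([ 0.5145, -0.2732,  0.07  ]), array([ 0.5333, -0.2666,  0.07  ])]
```

View pics/w1c.png

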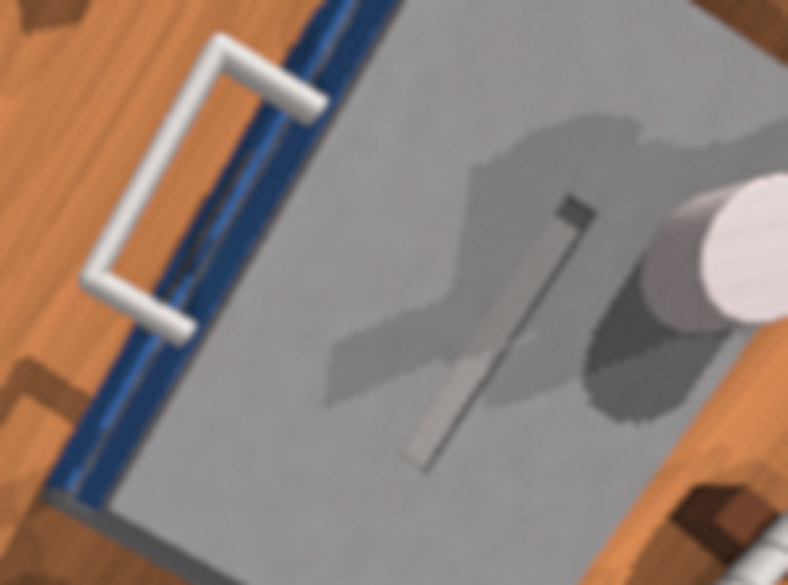

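>>> {"op": "jog_arm", "data": {
  "motion": [
    [0, 0, 0, 0, 0, 0.137, 0.1],
    [-0.0057, -0.0014, 0.03, 0, 0, 0, 0.1],
    [0, 0, 0.04, 0, 0, 0, 0.1],
    [0, 0, 0.04, 0, 0, 0, 0.1],
    [0, 0, 0.039, 0, 0, 0, 0.1]
  ],
  "squeeze": 40
}}

```text
time_s: 3.6
ee_pos: [0.5285, -0.2799, 0.095]
eef_rot: [3.139, 0.003, 1.967]
force: [0.6, -1.3, -1.5]
grip_width: 0.0514
grip_force: 0.0
```

```bash
python3 - <<'E'
from h import *
m=dict(np.load("w1.npz"));c=lambda u,v:(310+(u+.5)/3.9-.5,(v+.5)/3.9-.5)
G=np.array([onz(m,c(*p),.12) for p in((570,192),(598,213),(428,473),(402,457))])
a=(G[0]+G[1])/2;b=(G[2]+G[3])/2
print("groove ends",a,b,"mid",(a+b)/2,"len",np.linalg.norm(a-b),"dir",np.arctan2(*(a-b)[[1,0]]))
B=np.array([onz(m,c(*p),.09) for p in((221,42),(92,273))]);print("bar",B,B.mean(0),np.arctan2(*(B[0]-B[1])[[1,0]]))
t=ctrl.camera_model("top");c=lambda u,v:(210+(u+.5)/4-.5,130+(v+.5)/4-.5)
a,b=[onz(t,c(*p),.12) for p in((139,162),(279,155))];print("top groove",a,b,(a+b)/2)
a,b=[onz(t,c(*p),.09) for p in((151,359),(281,354))];print("top bar",a,b,(a+b)/2)
C=np.array([onz(t,c(*p),.12) for p in((44,57),(366,44),(381,279),(50,293))]);print(C,np.mean(C,0))
print("purple tin", onz(t,c(128,78),.148))
E
```

```text
groove ends [0.67285728 0.05800265 0.12      ] [ 0.67839264 -0.04537818  0.12      ] mid [0.67562496 0.00631223 0.12      ] len 0.10352891267795795 dir 1.6242886260724374
bar [[ 0.53286818  0.04722385  0.09      ]
 [ 0.53675857 -0.04342626  0.09      ]] [0.53481337 0.00189879 0.09      ] 1.6136865538189835
top groove [0.67335581 0.05773591 0.12      ] [ 0.67937065 -0.04432675  0.12      ] [0.67636323 0.00670458 0.12      ]
top bar [0.53271289 0.04798924 0.09      ] [ 0.53715055 -0.04710064  0.09      ] [5.34931723e-01 4.44299453e-04 9.00000000e-02]
[[ 0.75318151  0.12912697  0.12      ]
 [ 0.7649015  -0.10916774  0.12      ]
 [ 0.58788881 -0.11694753  0.12      ]
 [ 0.57586972  0.12020511  0.12      ]] [0.67046039 0.0058042  0.12      ]
purple tin [0.7277877  0.06549042 0.148     ]
```

>>> {"op": "jog_arm", "data": {
  "motion": [
    [0, 0, 0.002, 0, 0, 0, 0.1],
    [0, 0, 0, 0, 0, 0, -1],
    [0, 0, 0, 0, 0, 0, -1],
    [0, 0, 0, 0, 0, 0, -1],
    [0, 0, 0, 0, 0, 0, -1]
  ],
  "squeeze": 40
}}

```text
time_s: 4.1
ee_pos: [0.5281, -0.2805, 0.0932]
eef_rot: [3.14, 0.002, 1.966]
force: [-0.3, -0.9, 0.7]
grip_width: 0.0233
grip_force: 0.6
```

>>> {"op": "jog_arm", "data": {
  "motion": [
    [0, 0, 0, 0, 0, 0, -1],
    [0, 0, 0, 0, 0, 0, -1],
    [0, 0, 0, 0, 0, 0, -1]
  ]
}}

```text
time_s: 4.4
ee_pos: [0.5282, -0.2806, 0.0932]
eef_rot: [3.14, 0.002, 1.966]
force: [0.4, 0.1, 6.6]
grip_width: 0.0217
grip_force: 39.0
```

>>> {"op": "jog_arm", "data": {
  "motion": [
    [0, 0, -0.015, 0, 0, 0, -1],
    [0, 0, -0.025, 0, 0, 0, -1],
    [0, 0, -0.035, 0, 0, 0, -1],
    [0, 0, -0.035, 0, 0, 0, -1],
    [0, 0, -0.035, 0, 0, 0, -1]
  ]
}}

```text
time_s: 4.9
ee_pos: [0.5272, -0.2801, 0.2393]
eef_rot: [3.141, 0.0, 1.966]
force: [-0.6, -0.8, -0.8]
grip_width: 0.0222
grip_force: 39.0
```

>>> {"op": "jog_arm", "data": {
  "motion": [
    [0.0239, 0.0333, 0, 0, 0, 0, -1],
    [0.0239, 0.0333, 0, 0, 0, 0, -1],
    [0.0239, 0.0333, 0, 0, 0, 0, -1],
    [0.0239, 0.0333, 0, 0, 0, 0, -1],
    [0.0239, 0.0333, 0, 0, 0, 0, -1]
  ]
}}

```text
time_s: 5.4
ee_pos: [0.6357, -0.1043, 0.238]
eef_rot: [3.141, 0.0, 1.966]
force: [0.1, -1.5, -1.3]
grip_width: 0.0223
grip_force: 39.0
```

>>> {"op": "jog_arm", "data": {
  "motion": [
    [0.0239, 0.0333, 0, 0, 0, 0, -1],
    [0.0239, 0.0333, 0, 0, 0, 0, -1],
    [0, 0, 0, 0, 0, 0, -1],
    [0, 0, 0, 0, 0, 0, -1]
  ]
}}

```text
time_s: 5.8
ee_pos: [0.6782, -0.0355, 0.2371]
eef_rot: [-3.141, 0.0, 1.967]
force: [-1.0, -1.1, -1.0]
grip_width: 0.022
grip_force: 39.0
```

```bash
python3 - <<'E'
from h import *
m=ctrl.camera_model("wrist");o=ctrl.get_obs();im=ctrl.camera("wrist")[:,:,::-1].copy()
cv2.imwrite("pics/w3full.png",im); np.savez("w3.npz",**m)
p=o["ee_pos"];print(p,o["eef_rot"],o["force"],o["moment"])
print(proj(m,[[p[0],p[1],p[2]-.0832],[.676,.0065,.12]]))
cv2.imwrite("pics/w3.png",cv2.resize(im[40:240,130:390],None,fx=3,fy=3,interpolation=cv2.INTER_CUBIC))
E
```

```text
[ 0.67824902 -0.0355424   0.23707842] [-3.14133684e+00  3.87701264e-05  1.96709548e+00] [-1.00083795 -1.11835025 -1.01983284] [-0.0479884   0.0234286   0.00628337]
[[252.44517832 189.04139471]
 [264.38779266 149.41659617]]
```

View pics/w3.png

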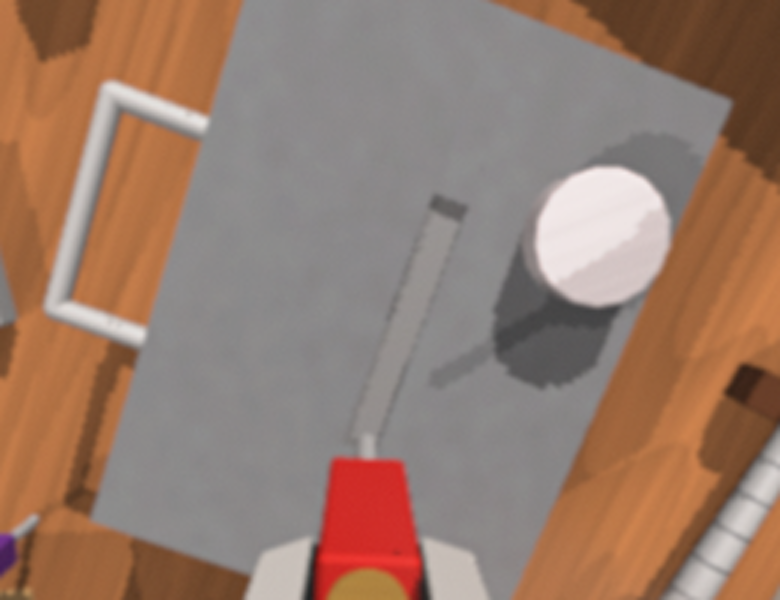

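The rod's tip is at crop (368,435), full-frame (252.5,185), as predicted. The groove runs from crop (452,202) to about (366,440).

```bash
python3 - <<'E'
from h import *
m=dict(np.load("w3.npz"));c=lambda u,v:(130+(u+.5)/3-.5,40+(v+.5)/3-.5)
for p in((434,195),(469,209),(452,202),(357,420),(387,420),(351,438)): print(p,onz(m,c(*p),.12).round(4))
im=cv2.imread("pics/w3full.png");g=cv2.cvtColor(im,cv2.COLOR_BGR2GRAY)
# bg vs groove: print rows
f=cv2.GaussianBlur(g,(3,3),0)
for v in(120,135,150,165,175): print(v,list(f[v,245:295]))
E
```

```text
(434, 195) [0.6664 0.0571 0.12  ]
(469, 209) [0.6807 0.0576 0.12  ]
(452, 202) [0.6737 0.0574 0.12  ]
(357, 420) [ 0.6729 -0.0344  0.12  ]
(387, 420) [ 0.6841 -0.0297  0.12  ]
(351, 438) [ 0.6735 -0.0423  0.12  ]
120 [np.uint8(137), np.uint8(137), np.uint8(137), np.uint8(137), np.uint8(137), np.uint8(137), np.uint8(137), np.uint8(137), np.uint8(137), np.uint8(137), np.uint8(137), np.uint8(137), np.uint8(137), np.uint8(137), np.uint8(137), np.uint8(137), np.uint8(138), np.uint8(138), np.uint8(138), np.uint8(138), np.uint8(138), np.uint8(136), np.uint8(133), np.uint8(130), np.uint8(132), np.uint8(138), np.uint8(144), np.uint8(147), np.uint8(148), np.uint8(149), np.uint8(148), np.uint8(148), np.uint8(149), np.uint8(148), np.uint8(146), np.uint8(141), np.uint8(135), np.uint8(135), np.uint8(137), np.uint8(138), np.uint8(138), np.uint8(138), np.uint8(139), np.uint8(139), np.uint8(140), np.uint8(141), np.uint8(140), np.uint8(140), np.uint8(139), np.uint8(139)]
135 [np.uint8(136), np.uint8(137), np.uint8(137), np.uint8(137), np.uint8(137), np.uint8(136), np.uint8(136), np.uint8(136), np.uint
[... 2187 characters left out ...]
int8(131), np.uint8(132), np.uint8(137), np.uint8(141), np.uint8(143), np.uint8(144), np.uint8(144), np.uint8(144), np.uint8(144), np.uint8(144), np.uint8(140), np.uint8(133), np.uint8(129), np.uint8(131), np.uint8(136), np.uint8(138), np.uint8(138), np.uint8(138), np.uint8(138), np.uint8(137), np.uint8(137), np.uint8(137), np.uint8(137), np.uint8(136), np.uint8(136), np.uint8(136), np.uint8(135), np.uint8(135), np.uint8(135), np.uint8(135), np.uint8(135), np.uint8(134), np.uint8(134), np.uint8(134), np.uint8(134), np.uint8(135), np.uint8(135), np.uint8(135), np.uint8(136), np.uint8(136), np.uint8(136), np.uint8(137), np.uint8(137), np.uint8(137), np.uint8(137), np.uint8(137), np.uint8(137)]
```

>>> {"op": "jog_arm", "data": {
  "motion": [
    [0, 0, 0.02, 0, 0, 0, -1],
    [0, 0, 0.01, 0, 0, 0, -1],
    [0, 0, 0.003, 0, 0, 0, -1],
    [0, 0, 0.002, 0, 0, 0, -1],
    [0, 0, 0, 0, 0, 0, -1]
  ]
}}

```text
time_s: 6.35
ee_pos: [0.6783, -0.0364, 0.2022]
eef_rot: [3.141, 0.0, 1.965]
force: [-1.0, 0.3, -0.9]
grip_width: 0.022
grip_force: 39.0
```

>>> {"op": "jog_arm", "data": {
  "motion": [
    [0, 0, 0.001, 0, 0, 0, -1],
    [0, 0, 0.001, 0, 0, 0, -1],
    [0, 0, 0, 0, 0, 0, -1]
  ]
}}

```text
time_s: 6.65
ee_pos: [0.6783, -0.0361, 0.1997]
eef_rot: [3.142, 0.0, 1.966]
force: [-0.1, 0.6, -1.0]
grip_width: 0.0217
grip_force: 39.0
```

>>> {"op": "jog_arm", "data": {
  "motion": [
    [0, 0, 0.001, 0, 0, 0, -1],
    [0, 0, 0, 0, 0, 0, -1]
  ]
}}

```text
time_s: 6.85
ee_pos: [0.6785, -0.0362, 0.1992]
eef_rot: [3.141, 0.001, 1.966]
force: [-0.0, 0.7, 1.9]
grip_width: 0.0221
grip_force: 39.0
```

Contact at TCP z 0.199 puts the tip at 0.116, on the groove floor. Now I slide along +y.

>>> {"op": "jog_arm", "data": {
  "motion": [
    [0.0, 0.0, 0.0006, 0, 0, 0, -1],
    [0.0028, 0.001, 0, 0, 0, 0, -1],
    [0.0028, 0.001, 0, 0, 0, 0, -1],
    [0.0028, 0.001, 0, 0, 0, 0, -1]
  ]
}}

```text
time_s: 7.25
ee_pos: [0.6778, -0.0281, 0.199]
eef_rot: [3.142, 0.002, 1.965]
force: [-2.8, -3.0, 5.5]
grip_width: 0.0219
grip_force: 40.1
```

>>> {"op": "jog_arm", "data": {
  "motion": [
    [0.0028, 0.001, 0, 0, 0, 0, -1],
    [0.0028, 0.001, 0, 0, 0, 0, -1]
  ]
}}

```text
time_s: 7.45
ee_pos: [0.6775, -0.022, 0.1987]
eef_rot: [-3.141, 0.002, 1.965]
force: [-2.4, -3.7, 4.2]
grip_width: 0.0218
grip_force: 40.0
```

>>> {"op": "jog_arm", "data": {
  "motion": [
    [0.0028, 0.001, 0, 0, 0, 0, -1],
    [0.0028, 0.001, 0, 0, 0, 0, -1]
  ]
}}

```text
time_s: 7.65
ee_pos: [0.6772, -0.0155, 0.1984]
eef_rot: [-3.142, 0.001, 1.965]
force: [-2.1, -3.3, 5.0]
grip_width: 0.0215
grip_force: 40.0
```

>>> {"op": "jog_arm", "data": {
  "motion": [
    [0.0028, 0.001, 0, 0, 0, 0, -1],
    [0.0028, 0.001, 0, 0, 0, 0, -1]
  ]
}}

```text
time_s: 7.85
ee_pos: [0.6766, -0.0093, 0.1977]
eef_rot: [-3.141, -0.0, 1.966]
force: [-3.6, -3.6, 1.9]
grip_width: 0.0218
grip_force: 40.1
```

>>> {"op": "jog_arm", "data": {
  "motion": [
    [0.0028, 0.001, 0, 0, 0, 0, -1],
    [0.0028, 0.001, 0, 0, 0, 0, -1]
  ]
}}

```text
time_s: 8.05
ee_pos: [0.6761, -0.0034, 0.1972]
eef_rot: [-3.14, -0.001, 1.966]
force: [-3.5, -5.5, 1.2]
grip_width: 0.0222
grip_force: 40.1
```

>>> {"op": "jog_arm", "data": {
  "motion": [
    [0, 0, 0.001, 0, 0, 0, -1],
    [0, 0, 0.001, 0, 0, 0, -1],
    [0, 0, 0, 0, 0, 0, -1]
  ]
}}

```text
time_s: 8.35
ee_pos: [0.6765, -0.0032, 0.1969]
eef_rot: [3.141, 0.0, 1.966]
force: [-5.0, -2.7, 9.8]
grip_width: 0.0219
grip_force: 40.3
```

```bash
python3 - <<'E'
from h import *
m=ctrl.camera_model("wrist");o=ctrl.get_obs();im=ctrl.camera("wrist")[:,:,::-1].copy()
cv2.imwrite("pics/w4full.png",im); np.savez("w4.npz",**m)
p=o["ee_pos"];print(p,o["force"],o["moment"])
c=lambda q:(q-[130,40]+.5)*3-.5
print(c(proj(m,[[p[0],p[1],.116],[p[0],p[1],p[2]-.0188+.04]])))
cv2.imwrite("pics/w4.png",cv2.resize(im[40:240,130:390],None,fx=3,fy=3,interpolation=cv2.INTER_CUBIC))
E
```

```text
[ 0.67652628 -0.00323566  0.19692418] [-4.98599162 -2.74246275  9.84689387] [-1.01513955  1.6243861  -0.11635161]
[[368.17324362 449.70236114]
 [369.57373096 552.35041663]]
```

View pics/w4.png

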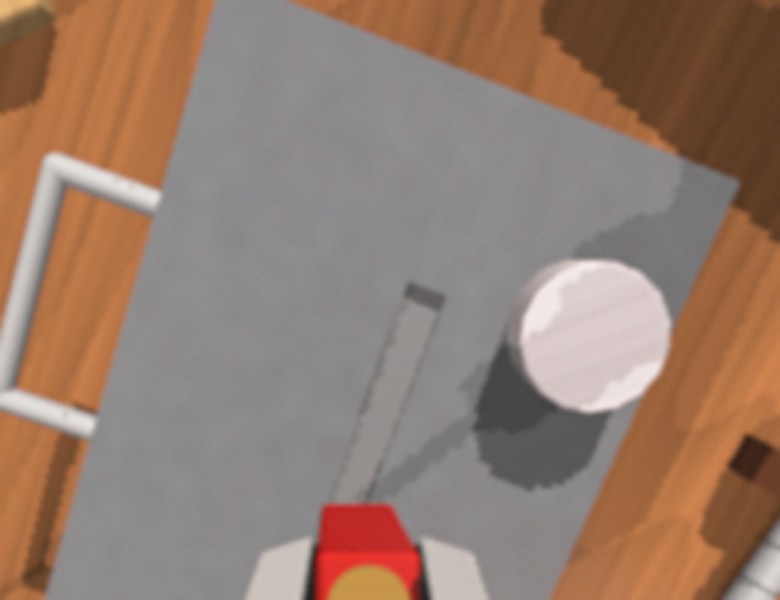

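The handle's lower edge has moved from crop row 458 to 505, so the key is pivoting in the pads and its tip is lagging. I'll work out the tilt.

```bash
cat >> h.py <<'E'
def tilt(m,o,row,pose_off=0.0):
    T=R.from_euler("xyz",o["eef_rot"]).as_matrix();p=np.array(o["ee_pos"])
    out=[]
    for th in np.arange(-.5,.5,.01):
        M=R.from_euler("y",th).as_matrix()   # about tool y
        g=np.array([0,0,-.0188]); q=g+M@np.array([-.011,0,.0415]); t=g+M@np.array([0,0,.102])
        out.append((abs(proj(m,p+T@q)[0,1]-row),th,*(p+T@t)))
    return min(out)
E
python3 - <<'E'
from h import *
m3,m4=dict(np.load("w3.npz")),dict(np.load("w4.npz"))
o3=dict(ee_pos=[.67825,-.03554,.23708],eef_rot=[-3.1413,0,1.967]);o4=dict(ee_pos=[.67653,-.00324,.19692],eef_rot=[3.141,0,1.966])
for n,m,o in(("w3",m3,o3),("w4",m4,o4)):
    im=cv2.imread(f"pics/{n}full.png");h=cv2.cvtColor(im,cv2.COLOR_BGR2HSV)
    k=((h[...,0]<8)|(h[...,0]>172))&(h[...,1]>140)&(h[...,2]>70);k[:170]=0
    ys=np.where(k[:,235:270].sum(1)>8)[0];print(n,ys.min(),tilt(m,o,ys.min()-.5))
E
```

```text
w3 193 (np.float64(2.5562339457584358), np.float64(0.4900000000000009), np.float64(0.6597051886324224), np.float64(0.008737072139155727), np.float64(0.1658820514706819))
w4 208 (np.float64(0.04161651586167636), np.float64(0.21000000000000063), np.float64(0.6683881434470353), np.float64(0.016402398186493812), np.float64(0.11596086091611328))
```

```bash
sed -i 's/\[-.011,0,.0415\]/[.011,0,.0415]/' h.py; python3 - <<'E'
from h import *
m3,m4=dict(np.load("w3.npz")),dict(np.load("w4.npz"))
o3=dict(ee_pos=[.67825,-.03554,.23708],eef_rot=[-3.1413,0,1.967]);o4=dict(ee_pos=[.67653,-.00324,.19692],eef_rot=[3.141,0,1.966])
print(tilt(m3,o3,192.5),tilt(m4,o4,207.5))
E
```

```text
(np.float64(0.10691424151525553), np.float64(0.03000000000000047), np.float64(0.677046815153759), np.float64(-0.032726864793164966), np.float64(0.15392590011851656)) (np.float64(0.12446994266332467), np.float64(-0.30999999999999983), np.float64(0.6885523821009027), np.float64(-0.03193962983308954), np.float64(0.1185819896293132))
```

>>> {"op": "jog_arm", "data": {
  "motion": [
    [-0.0028, -0.001, -0.0004, 0, 0, 0, -1],
    [-0.0028, -0.001, -0.0004, 0, 0, 0, -1],
    [-0.0028, -0.001, -0.0003, 0, 0, 0, -1],
    [-0.0028, -0.001, -0.0003, 0, 0, 0, -1]
  ]
}}

```text
time_s: 8.8
ee_pos: [0.6774, -0.014, 0.1982]
eef_rot: [3.14, -0.002, 1.967]
force: [-3.2, 2.9, 7.7]
grip_width: 0.0216
grip_force: 40.0
```

>>> {"op": "jog_arm", "data": {
  "motion": [
    [-0.0028, -0.001, -0.0002, 0, 0, 0, -1],
    [-0.0028, -0.001, -0.0002, 0, 0, 0, -1],
    [-0.0028, -0.001, -0.0001, 0, 0, 0, -1],
    [-0.0028, -0.001, 0, 0, 0, 0, -1]
  ]
}}

```text
time_s: 9.2
ee_pos: [0.6786, -0.0255, 0.1986]
eef_rot: [3.138, -0.002, 1.967]
force: [0.7, 3.9, 5.8]
grip_width: 0.0212
grip_force: 40.0
```

>>> {"op": "jog_arm", "data": {
  "motion": [
    [-0.0028, -0.001, 0, 0, 0, 0, -1],
    [-0.0028, -0.001, 0, 0, 0, 0, -1],
    [-0.0028, -0.001, 0, 0, 0, 0, -1],
    [-0.0028, -0.001, 0, 0, 0, 0, -1]
  ]
}}

```text
time_s: 9.6
ee_pos: [0.6792, -0.0379, 0.1984]
eef_rot: [3.139, -0.001, 1.967]
force: [2.2, 2.7, 5.0]
grip_width: 0.0216
grip_force: 40.0
```

```bash
cat >> h.py <<'E'
def chk(name):
    m=ctrl.camera_model("wrist");o=ctrl.get_obs();im=ctrl.camera("wrist")[:,:,::-1].copy()
    cv2.imwrite(f"pics/{name}.png",im);h=cv2.cvtColor(im,cv2.COLOR_BGR2HSV)
    k=((h[...,0]<8)|(h[...,0]>172))&(h[...,1]>140)&(h[...,2]>70);k[:170]=0
    ys=np.where(k[:,235:270].sum(1)>8)[0]
    print(ys.min(),np.round(tilt(m,o,ys.min()-.5),4),np.round([*o["ee_pos"],*o["eef_rot"],*o["force"]],4));return im,m,o
E
python3 -c "
from h import *
chk('w5')"
```

```text
191 [ 0.073   0.08    0.6762 -0.0302  0.1155] [ 6.7920e-01 -3.7900e-02  1.9840e-01  3.1388e+00 -9.0000e-04  1.9667e+00
  2.2258e+00  2.7252e+00  5.0217e+00]
```

>>> {"op": "jog_arm", "data": {
  "motion": [
    [0, 0, -0.0006, 0, 0, 0, -1],
    [0, 0, 0, 0, 0, 0, -1],
    [0.0028, 0.001, 0, 0, 0, 0, -1],
    [0.0028, 0.001, 0, 0, 0, 0, -1]
  ],
  "squeeze": 60
}}

```text
time_s: 10.05
ee_pos: [0.6781, -0.0337, 0.1985]
eef_rot: [-3.141, 0.001, 1.965]
force: [-0.0, -3.4, 3.8]
grip_width: 0.0212
grip_force: 59.9
```

>>> {"op": "jog_arm", "data": {
  "motion": [
    [0.0028, 0.001, 0, 0, 0, 0, -1],
    [0.0028, 0.001, 0, 0, 0, 0, -1]
  ]
}}

```text
time_s: 10.25
ee_pos: [0.6778, -0.0273, 0.1985]
eef_rot: [-3.141, 0.0, 1.966]
force: [-0.3, -2.8, 3.5]
grip_width: 0.0215
grip_force: 59.9
```

```bash
python3 -c "
from h import *
chk('w6')"
```

```text
192 [ 0.1204  0.06    0.6754 -0.0217  0.1155] [ 6.7780e-01 -2.7300e-02  1.9850e-01 -3.1413e+00  4.0000e-04  1.9656e+00
 -3.2290e-01 -2.7630e+00  3.4851e+00]
```

It slides now, with the tilt steady.

>>> {"op": "jog_arm", "data": {
  "motion": [
    [0.0028, 0.001, 0, 0, 0, 0, -1],
    [0.0028, 0.001, 0, 0, 0, 0, -1]
  ]
}}

```text
time_s: 10.5
ee_pos: [0.6775, -0.0211, 0.1985]
eef_rot: [-3.141, 0.0, 1.966]
force: [0.3, -3.5, 2.8]
grip_width: 0.0214
grip_force: 59.9
```

>>> {"op": "jog_arm", "data": {
  "motion": [
    [0.0028, 0.001, 0, 0, 0, 0, -1],
    [0.0028, 0.001, 0, 0, 0, 0, -1]
  ]
}}

```text
time_s: 10.7
ee_pos: [0.6772, -0.0151, 0.1985]
eef_rot: [-3.141, -0.0, 1.966]
force: [0.5, -3.4, 2.9]
grip_width: 0.0217
grip_force: 59.9
```

```bash
python3 -c "
from h import *
chk('w7')"
```

```text
192 [ 0.1298  0.06    0.6748 -0.0094  0.1155] [ 0.6772 -0.0151  0.1985 -3.1415 -0.      1.9659  0.4993 -3.4233  2.9481]
```

>>> {"op": "jog_arm", "data": {
  "motion": [
    [0.0028, 0.001, 0, 0, 0, 0, -1],
    [0.0028, 0.001, 0, 0, 0, 0, -1]
  ]
}}

```text
time_s: 10.95
ee_pos: [0.6769, -0.0092, 0.1985]
eef_rot: [-3.142, -0.0, 1.966]
force: [1.4, -2.4, 2.5]
grip_width: 0.0212
grip_force: 59.9
```

>>> {"op": "jog_arm", "data": {
  "motion": [
    [0.0028, 0.001, 0, 0, 0, 0, -1],
    [0.0028, 0.001, 0, 0, 0, 0, -1]
  ]
}}

```text
time_s: 11.15
ee_pos: [0.6766, -0.0032, 0.1985]
eef_rot: [-3.142, -0.0, 1.966]
force: [-0.5, -2.0, 2.0]
grip_width: 0.0214
grip_force: 59.9
```

>>> {"op": "jog_arm", "data": {
  "motion": [
    [0.0028, 0.001, 0.0003, 0, 0, 0, -1],
    [0.0028, 0.001, 0, 0, 0, 0, -1]
  ]
}}

```text
time_s: 11.35
ee_pos: [0.6762, 0.003, 0.198]
eef_rot: [-3.141, -0.001, 1.966]
force: [-0.0, -0.8, -0.0]
grip_width: 0.0216
grip_force: 59.9
```

>>> {"op": "jog_arm", "data": {
  "motion": [
    [0.0028, 0.001, 0, 0, 0, 0, -1],
    [0.0028, 0.001, 0, 0, 0, 0, -1]
  ]
}}

```text
time_s: 11.55
ee_pos: [0.6758, 0.0089, 0.1979]
eef_rot: [-3.141, -0.001, 1.966]
force: [0.1, -2.0, 0.1]
grip_width: 0.0213
grip_force: 59.9
```

```bash
python3 -c "
from h import *
chk('w8')"
```

```text
192 [0.113  0.06   0.6734 0.0146 0.1148] [ 6.7580e-01  8.9000e-03  1.9790e-01 -3.1411e+00 -7.0000e-04  1.9660e+00
  8.2600e-02 -1.9673e+00  8.9400e-02]
```

The upward force has gone and z has dropped, so the tip is on the catch. I'll press down here.

>>> {"op": "jog_arm", "data": {
  "motion": [
    [-0.0014, -0.0005, 0.001, 0, 0, 0, -1],
    [0, 0, 0.001, 0, 0, 0, -1],
    [0, 0, 0.001, 0, 0, 0, -1]
  ]
}}

```text
time_s: 11.9
ee_pos: [0.676, 0.007, 0.1951]
eef_rot: [3.141, -0.0, 1.966]
force: [-0.0, 0.9, 0.8]
grip_width: 0.0215
grip_force: 59.9
```

Sinking at low force, to z 0.1951. I continue to the full 12 mm, which is TCP ≈ 0.1865.

>>> {"op": "jog_arm", "data": {
  "motion": [
    [0, 0, 0.002, 0, 0, 0, -1],
    [0, 0, 0.002, 0, 0, 0, -1],
    [0, 0, 0.002, 0, 0, 0, -1],
    [0, 0, 0, 0, 0, 0, -1]
  ]
}}

```text
time_s: 12.3
ee_pos: [0.6759, 0.0068, 0.1888]
eef_rot: [-3.141, -0.0, 1.966]
force: [-0.7, -0.3, -1.2]
grip_width: 0.021
grip_force: 59.9
```

>>> {"op": "jog_arm", "data": {
  "motion": [
    [0, 0, 0.001, 0, 0, 0, -1],
    [0, 0, 0.001, 0, 0, 0, -1],
    [0, 0, 0, 0, 0, 0, -1]
  ]
}}

```text
time_s: 12.6
ee_pos: [0.676, 0.0068, 0.1871]
eef_rot: [-3.141, 0.0, 1.966]
force: [0.1, -0.3, -1.3]
grip_width: 0.0212
grip_force: 59.9
```

>>> {"op": "jog_arm", "data": {
  "motion": [
    [0, 0, 0.001, 0, 0, 0, -1],
    [0, 0, 0.001, 0, 0, 0, -1],
    [0, 0, 0, 0, 0, 0, -1]
  ]
}}

```text
time_s: 12.9
ee_pos: [0.6763, 0.0068, 0.1864]
eef_rot: [3.14, 0.001, 1.966]
force: [-2.3, -0.0, 6.0]
grip_width: 0.0215
grip_force: 59.9
```

The catch is bottomed at about 12 mm down. Lift out and check the tilt.

>>> {"op": "jog_arm", "data": {
  "motion": [
    [0, 0, -0.005, 0, 0, 0, -1],
    [0, 0, -0.01, 0, 0, 0, -1],
    [0, 0, -0.02, 0, 0, 0, -1],
    [0, 0, -0.025, 0, 0, 0, -1],
    [0, 0, 0, 0, 0, 0, -1]
  ]
}}

```text
time_s: 13.4
ee_pos: [0.6771, 0.0069, 0.2495]
eef_rot: [3.136, 0.003, 1.966]
force: [0.0, -0.2, 0.4]
grip_width: 0.0214
grip_force: 59.9
```

```bash
python3 -c "
from h import *
im,m,o=chk('w9')
# rod visible: predicted tip rows
T=R.from_euler('xyz',o['eef_rot']).as_matrix();p=np.array(o['ee_pos'])
for th in(0,.03,.06):
    M=R.from_euler('y',th).as_matrix();print(th,proj(m,p+T@(np.array([0,0,-.0188])+M@np.array([.004,0,.102]))))
cv2.imwrite('pics/w9c.png',cv2.resize(im[130:240,180:330],None,fx=5,fy=5,interpolation=cv2.INTER_CUBIC))"
```

```text
192 [0.1068 0.06   0.6753 0.0125 0.1665] [ 6.7710e-01  6.9000e-03  2.4950e-01  3.1361e+00  2.6000e-03  1.9658e+00
  1.6400e-02 -1.5220e-01  3.7290e-01]
0 [[252.46800456 185.53334918]]
0.03 [[252.47124148 182.84993592]]
0.06 [[252.47475178 180.17350835]]
```

View pics/w9c.png

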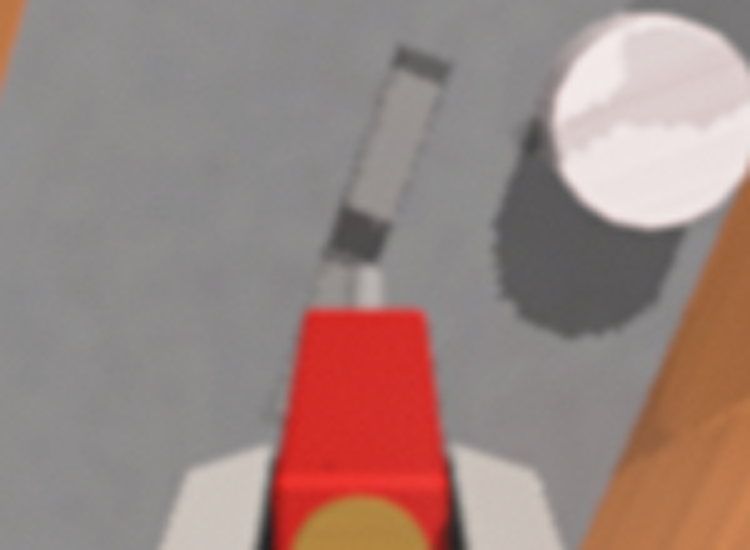

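The catch shows as a dark pit at crop (355,235), so it is down. The rod tip is at crop row 262, a residual tilt of about 0.033 rad. I'll go back over the stand and straighten the key.

>>> {"op": "jog_arm", "data": {
  "motion": [
    [-0.0298, -0.0355, 0, 0, 0, 0, -1],
    [-0.0298, -0.0355, 0, 0, 0, 0, -1],
    [-0.0298, -0.0355, 0, 0, 0, 0, -1],
    [-0.0298, -0.0355, 0, 0, 0, 0, -1],
    [-0.0298, -0.0355, 0, 0, 0, 0, -1]
  ]
}}

```text
time_s: 13.95
ee_pos: [0.5681, -0.2002, 0.244]
eef_rot: [-3.14, -0.001, 1.966]
force: [1.1, -0.5, -0.6]
grip_width: 0.0218
grip_force: 59.9
```

>>> {"op": "jog_arm", "data": {
  "motion": [
    [-0.0298, -0.0355, 0, 0, 0, 0, -1],
    [-0.0298, -0.0355, 0, 0, 0, 0, -1],
    [0, 0, 0, 0, -0.033, 0, -1],
    [0, 0, 0, 0, 0, 0, -1],
    [0, 0, 0, 0, 0, 0, -1]
  ]
}}

```text
time_s: 14.45
ee_pos: [0.527, -0.2805, 0.2446]
eef_rot: [-3.141, 0.031, 1.967]
force: [-0.7, 0.1, -1.1]
grip_width: 0.0214
grip_force: 59.9
```

```bash
python3 -c "
from h import *
im,m,o=chk('w10')
T=R.from_euler('xyz',o['eef_rot']).as_matrix();p=np.array(o['ee_pos'])
M=R.from_euler('y',.033).as_matrix();t=p+T@(np.array([0,0,-.0188])+M@np.array([0,0,.102]));print('tip',t,'far rim px',proj(m,p+T@(np.array([0,0,-.0188])+M@np.array([.004,0,.102]))))
print('hole px',proj(m,[.5274,-.280,.07]),'tip px',proj(m,t))
cv2.imwrite('pics/w10c.png',cv2.resize(im[110:250,170:350],None,fx=4,fy=4,interpolation=cv2.INTER_CUBIC))"
```

```text
192 [ 0.0919  0.06    0.5256 -0.2773  0.1614] [ 0.527  -0.2805  0.2446 -3.1411  0.0314  1.9665 -0.7016  0.1248 -1.1302]
tip [ 0.52666998 -0.27982723  0.16140486] far rim px [[252.44918105 182.59131287]]
hole px [[252.70922211 169.12269978]] tip px [[252.44543459 186.11670596]]
```

View pics/w10c.png

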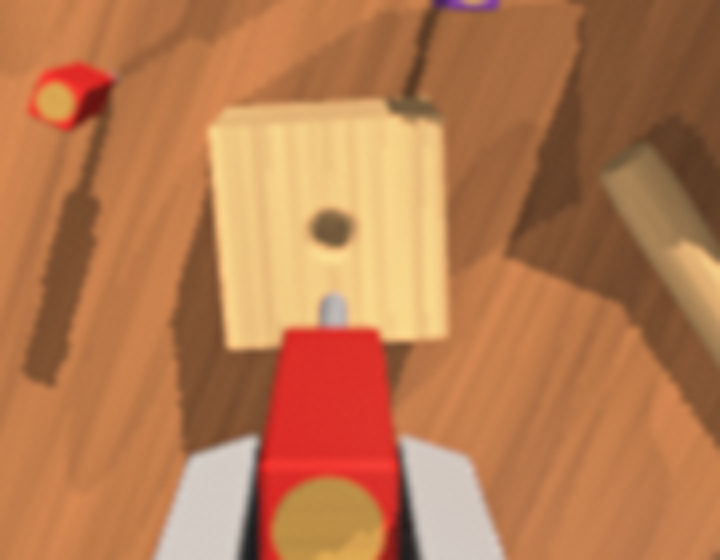

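Hole at crop (332,232), tip at (332,300). The tip is above the hole to within about 1.5 mm, so I insert.

>>> {"op": "jog_arm", "data": {
  "motion": [
    [0.0018, 0, 0.03, 0, 0, 0, -1],
    [0.001, 0, 0.03, 0, 0, 0, -1],
    [0.0007, 0, 0.02, 0, 0, 0, -1],
    [0.0003, 0, 0.01, 0, 0, 0, -1],
    [0.0003, 0, 0.008, 0, 0, 0, -1]
  ]
}}

```text
time_s: 15.0
ee_pos: [0.527, -0.2799, 0.1467]
eef_rot: [-3.141, 0.033, 1.967]
force: [0.3, 0.7, -0.7]
grip_width: 0.0218
grip_force: 59.9
```

>>> {"op": "jog_arm", "data": {
  "motion": [
    [0.0003, 0, 0.008, 0, 0, 0, -1],
    [0, 0, 0, 0, 0, 0, -1]
  ]
}}

```text
time_s: 15.2
ee_pos: [0.5266, -0.2802, 0.1387]
eef_rot: [-3.141, 0.032, 1.966]
force: [1.1, 0.4, -1.1]
grip_width: 0.0215
grip_force: 59.9
```

>>> {"op": "jog_arm", "data": {
  "motion": [
    [0.0004, 0, 0.012, 0, 0, 0, -1],
    [0.0004, 0, 0.012, 0, 0, 0, -1],
    [0.0004, 0, 0.012, 0, 0, 0, -1],
    [0.0002, 0, 0.006, 0, 0, 0, -1],
    [0, 0, 0, 0, 0, 0, -1]
  ]
}}

```text
time_s: 15.7
ee_pos: [0.5262, -0.2802, 0.0959]
eef_rot: [-3.141, 0.032, 1.966]
force: [0.4, 0.1, -1.1]
grip_width: 0.0217
grip_force: 59.9
```

>>> {"op": "jog_arm", "data": {
  "motion": [
    [0.0001, 0, 0.002, 0, 0, 0, -1],
    [0, 0, 0, 0, 0, 0, -1]
  ]
}}

```text
time_s: 15.9
ee_pos: [0.5267, -0.2804, 0.0953]
eef_rot: [3.141, 0.033, 1.966]
force: [-0.1, 0.2, -1.4]
grip_width: 0.0211
grip_force: 59.9
```

>>> {"op": "jog_arm", "data": {
  "motion": [
    [0, 0, 0.001, 0, 0, 0, -1],
    [0, 0, 0.001, 0, 0, 0, -1],
    [0, 0, 0, 0, 0, 0, -1]
  ]
}}

```text
time_s: 16.2
ee_pos: [0.5266, -0.2804, 0.0931]
eef_rot: [3.142, 0.033, 1.966]
force: [-0.1, -0.2, -1.4]
grip_width: 0.0215
grip_force: 59.9
```

>>> {"op": "jog_arm", "data": {
  "motion": [
    [0, 0, 0.001, 0, 0, 0, -1],
    [0, 0, 0, 0, 0, 0, 0.1],
    [0, 0, 0, 0, 0, 0, 0.1],
    [0, 0, 0, 0, 0, 0, 0.1],
    [0, 0, 0, 0, 0, 0, 0.1]
  ]
}}

```text
time_s: 16.7
ee_pos: [0.5266, -0.2804, 0.0921]
eef_rot: [-3.142, 0.033, 1.966]
force: [-0.3, 0.2, -0.5]
grip_width: 0.0499
grip_force: 0.0
```

>>> {"op": "jog_arm", "data": {
  "motion": [
    [0, 0, -0.02, 0, 0, 0, 0.1],
    [0, 0, -0.04, 0, 0, 0, 0.1],
    [0, 0, -0.04, 0, 0, 0, 0.1],
    [0, 0, -0.03, 0, 0.033, 0, 0.1],
    [0, 0, 0, 0, 0, 0, 0.1]
  ]
}}

```text
time_s: 17.2
ee_pos: [0.5262, -0.2774, 0.2266]
eef_rot: [3.137, 0.005, 1.966]
force: [0.4, 0.6, -0.8]
grip_width: 0.0521
grip_force: 0.0
```

```bash
python3 - <<'E'
from h import *
m=ctrl.camera_model("wrist");o=ctrl.get_obs();im=ctrl.camera("wrist")[:,:,::-1].copy()
s=ctrl.camera("scene")[:,:,::-1]
print(o["ee_pos"],o["eef_rot"],proj(m,[[.5267,-.279,.15],[.5267,-.279,.07]]))
A=cv2.resize(im[110:250,170:350],(540,420),interpolation=cv2.INTER_CUBIC);B=cv2.resize(s[200:310,110:210],(254,280),interpolation=cv2.INTER_CUBIC)
C=np.zeros((420,794,3),np.uint8);C[:,:540]=A;C[:280,540:]=B;cv2.imwrite("pics/k.png",C)
E
```

```text
[ 0.52621794 -0.27740975  0.22658591] [3.13745317 0.00473337 1.96560538] [[252.02343157 191.74837524]
 [251.68797806 176.37260612]]
```

View pics/k.png

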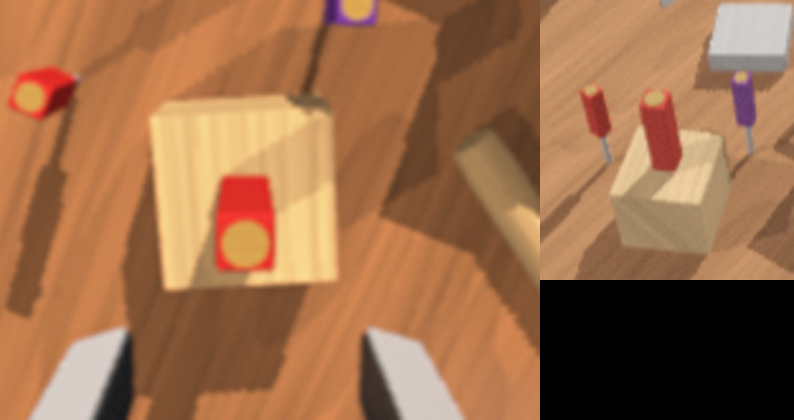

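The key is upright and seated, with the cap at k.png (245,243) and the handle underside on the stand. Now the drawer bar.

>>> {"op": "jog_arm", "data": {
  "motion": [
    [0, 0, 0, 0, 0, 0.116, -0.36],
    [0, 0, 0, 0, 0, 0.116, -0.36],
    [0, 0, 0, 0, 0, 0.116, -0.36],
    [0, 0, 0, 0, 0, 0, -0.36]
  ],
  "squeeze": 30
}}

```text
time_s: 17.7
ee_pos: [0.5246, -0.2762, 0.2204]
eef_rot: [-3.14, -0.001, 1.616]
force: [0.0, 1.0, 0.1]
grip_width: 0.0304
grip_force: 0.0
```

>>> {"op": "jog_arm", "data": {
  "motion": [
    [0.0465, 0.0037, 0, 0, 0, 0, -0.36],
    [0.0465, 0.0037, 0, 0, 0, 0, -0.36],
    [0.0465, 0.0037, 0, 0, 0, 0, -0.36],
    [0.0465, 0.0037, 0, 0, 0, 0, -0.36],
    [0.0465, 0.0037, 0, 0, 0, 0, -0.36]
  ]
}}

```text
time_s: 18.2
ee_pos: [0.5319, -0.0415, 0.2212]
eef_rot: [-3.14, -0.0, 1.622]
force: [1.2, 0.2, 0.3]
grip_width: 0.03
grip_force: 0.0
```

>>> {"op": "jog_arm", "data": {
  "motion": [
    [0.0465, 0.0037, 0, 0, 0, 0, -0.36],
    [0, 0, 0.03, 0, 0, 0, -0.36],
    [0, 0, 0.03, 0, 0, 0, -0.36],
    [0, 0, 0, 0, 0, 0, -0.36]
  ]
}}

```text
time_s: 18.6
ee_pos: [0.5319, 0.0037, 0.1579]
eef_rot: [-3.134, -0.001, 1.622]
force: [-0.3, -0.4, -0.4]
grip_width: 0.0299
grip_force: 0.0
```

>>> {"op": "jog_arm", "data": {
  "motion": [
    [-0.003, 0.0035, 0.01, 0, 0, 0, -0.36],
    [0, 0, 0.03, 0, 0, 0, -0.36],
    [0, 0, 0.03, 0, 0, 0, -0.36],
    [0, 0, 0.015, 0, 0, 0, -0.36],
    [0, 0, 0, 0, 0, 0, -0.36]
  ]
}}

```text
time_s: 19.1
ee_pos: [0.5373, -0.0001, 0.0759]
eef_rot: [-3.139, -0.0, 1.618]
force: [-0.1, 1.0, 1.7]
grip_width: 0.0303
grip_force: 0.0
```

>>> {"op": "jog_arm", "data": {
  "motion": [
    [0, 0, 0, 0, 0, 0, -1],
    [0, 0, 0, 0, 0, 0, -1],
    [0, 0, 0, 0, 0, 0, -1],
    [0, 0, 0, 0, 0, 0, -1]
  ]
}}

```text
time_s: 19.5
ee_pos: [0.538, 0.0003, 0.0778]
eef_rot: [3.14, 0.0, 1.618]
force: [0.5, 0.2, -0.4]
grip_width: 0.0021
grip_force: 0.0
```

The fingers shut on nothing, so I re-measure the bar from the stored close images (numbers only).

```bash
python3 - <<'E'
from h import *
c=lambda u,v:(130+(u+.5)/3-.5,40+(v+.5)/3-.5)
for n,pts in(("w3",((110,92),(57,302))),("w4",((56,165),(5,390)))):
    m=dict(np.load(n+".npz"))
    for z in(.09,): 
        P=np.array([onz(m,c(*p),z) for p in pts]);print(n,P.round(4),P.mean(0).round(4),np.linalg.norm(P[0]-P[1]))
# two-view height of bar: far (+y) corner, w1 crop and w3/w4
m1=dict(np.load("w1.npz"));c1=lambda u,v:(310+(u+.5)/3.9-.5,(v+.5)/3.9-.5)
def tri(L):
    A=np.zeros((3,3));b=np.zeros(3)
    for m,uv in L:
        o,d=ray(m,uv);d/=np.linalg.norm(d);Q=np.eye(3)-np.outer(d,d);A+=Q;b+=Q@o
    return np.linalg.solve(A,b).round(4)
m3,m4=dict(np.load("w3.npz")),dict(np.load("w4.npz"))
print(tri([(m1,c1(221,42)),(m3,c(110,92)),(m4,c(56,165))]),tri([(m1,c1(92,273)),(m3,c(57,302)),(m4,c(5,390))]))
o=ctrl.get_obs();print(o["ee_pos"],o["force"],o["moment"])
E
```

```text
w3 [[ 0.5327  0.0451  0.09  ]
 [ 0.5377 -0.0425  0.09  ]] [0.5352 0.0013 0.09  ] 0.0876842959777495
w4 [[ 0.5335  0.0454  0.09  ]
 [ 0.5397 -0.0416  0.09  ]] [0.5366 0.0019 0.09  ] 0.08723990397580408
[0.5332 0.0456 0.0916] [ 0.5375 -0.0428  0.0866]
[5.38042593e-01 3.47157839e-04 7.77954204e-02] [ 0.50522064  0.1652487  -0.36404597] [-0.10907848  0.05457344  0.03415804]
```

>>> {"op": "jog_arm", "data": {
  "motion": [
    [0, 0, -0.03, 0, 0, 0, -1],
    [0, 0, -0.05, 0, 0, 0, -0.3],
    [0, 0, -0.05, 0, 0, 0, -0.3],
    [0, 0, 0, 0, 0, 0, -0.3],
    [0, 0, 0, 0, 0, 0, -0.3]
  ]
}}

```text
time_s: 20.0
ee_pos: [0.538, 0.0004, 0.208]
eef_rot: [3.139, 0.0, 1.618]
force: [-0.2, 0.4, -0.8]
grip_width: 0.0293
grip_force: 0.0
```

```bash
python3 - <<'E'
from h import *
m=ctrl.camera_model("wrist");o=ctrl.get_obs();im=ctrl.camera("wrist")[:,:,::-1].copy();cv2.imwrite("pics/b1.png",im)
h=cv2.cvtColor(im,cv2.COLOR_BGR2HSV)
print(o["ee_pos"],o["eef_rot"]);q=proj(m,[[.533,.046,.09],[.537,-.044,.09],[.535,.001,.09],[.575,.001,.12]]);print(q.round(1))
x0,x1=int(q[2,0]-70),int(q[2,0]+70)
for p in (q[0]*.8+q[1]*.2,q[0]*.6+q[1]*.4,q[0]*.5+q[1]*.5):
    r=int(p[1]);print(r,x0,[f"{a}/{b}" for a,b in zip(h[r,x0:x1:2,1],h[r,x0:x1:2,2])])
E
```

```text
[5.37987987e-01 4.01277839e-04 2.07983242e-01] [3.13935888e+00 2.61657784e-04 1.61791357e+00]
[[249.7 143.9]
 [249.7 216.1]
 [249.7 181.2]
 [285.3 188.7]]
158 179 ['159/172', '157/171', '160/179', '159/186', '158/184', '156/186', '157/185', '159/180', '157/180', '157/180', '158/184', '156/189', '157/193', '158/184', '157/190', '158/198', '160/195', '159/192', '157/188', '156/180', '156/178', '159/180', '156/181', '157/174', '157/179', '158/178', '156/181', '157/188', '158/181', '158/184', '158/186', '158/173', '161/174', '117/186', '16/186', '9/200', '11/189', '15/150', '132/162', '159/176', '159/176', '158/181', '156/185', '158/182', '157/175', '156/178', '159/178', '158/178', '159/181', '155/166', '59/78', '129/99', '156/147', '114/92', '170/84', '134/99', '5/108', '0/137', '2/138', '4/137', '7/138', '6/137', '4/138', '2/138', '0/137', '2/138', '2/138', '0/138', '4/138', '6/137']
172 179 ['159/172', '159/175', '157/184', '156/183', '156/172', '158/163', '156/160', '156/155', '156/155', '158/158', '157/162', '156/162', '155/166', '157/159', '158/163', '157/169', '158/178', '158/189'
[... 566 characters left out ...]
'154/157', '117/161', '53/168', '15/193', '10/207', '11/187', '9/138', '19/131', '112/153', '157/162', '156/167', '157/159', '157/161', '156/167', '158/163', '157/162', '160/171', '157/175', '158/174', '157/179', '158/176', '157/171', '159/178', '157/188', '157/185', '156/186', '156/176', '158/178', '156/177', '156/178', '157/188', '137/179', '24/179', '11/200', '12/188', '20/150', '137/167', '158/190', '157/184', '156/181', '155/186', '156/180', '156/178', '157/177', '156/176', '157/174', '158/176', '149/163', '38/67', '135/85', '133/94', '148/86', '173/87', '59/87', '2/124', '4/138', '7/138', '6/137', '6/137', '6/139', '6/138', '6/138', '6/136', '6/136', '6/137', '4/137', '2/137', '2/137']
```

>>> {"op": "jog_arm", "data": {
  "motion": [
    [0, -0.003, 0.04, 0, 0, 0, -0.3],
    [0, 0, 0.04, 0, 0, 0, -0.3],
    [0, 0, 0.03, 0, 0, 0, -0.3],
    [0, 0, 0.015, 0, 0, 0, -0.3],
    [0, 0, 0, 0, 0, 0, -0.3]
  ]
}}

```text
time_s: 20.55
ee_pos: [0.5326, 0.0004, 0.0787]
eef_rot: [-3.135, -0.001, 1.618]
force: [0.6, -0.4, 1.1]
grip_width: 0.0329
grip_force: 0.0
```

>>> {"op": "jog_arm", "data": {
  "motion": [
    [0, 0, 0.01, 0, 0, 0, -0.3],
    [0, 0, 0.005, 0, 0, 0, -0.3],
    [0, 0, 0, 0, 0, 0, -0.3]
  ]
}}

```text
time_s: 20.85
ee_pos: [0.5344, 0.0003, 0.0667]
eef_rot: [-3.141, -0.0, 1.618]
force: [0.7, -1.0, 0.5]
grip_width: 0.0328
grip_force: 0.0
```

>>> {"op": "jog_arm", "data": {
  "motion": [
    [0, 0, 0, 0, 0, 0, -0.6],
    [0, 0, 0, 0, 0, 0, -0.6],
    [0, 0, 0, 0, 0, 0, -0.6]
  ]
}}

```text
time_s: 21.15
ee_pos: [0.5349, 0.0002, 0.0674]
eef_rot: [3.141, 0.0, 1.618]
force: [-0.3, 0.3, -1.3]
grip_width: 0.0191
grip_force: 0.0
```

>>> {"op": "jog_arm", "data": {
  "motion": [
    [0, 0, 0, 0, 0, 0, -1],
    [0, 0, 0, 0, 0, 0, -1],
    [0, 0, 0, 0, 0, 0, -1]
  ],
  "squeeze": 30
}}

```text
time_s: 21.45
ee_pos: [0.5347, 0.0002, 0.0671]
eef_rot: [3.142, 0.0, 1.618]
force: [-0.5, -0.2, 0.2]
grip_width: 0.0011
grip_force: 0.0
```

```bash
python3 - <<'E'
from h import *
m=ctrl.camera_model("wrist");o=ctrl.get_obs();im=ctrl.camera("wrist")[:,:,::-1].copy();cv2.imwrite("pics/b2.png",im)
h=cv2.cvtColor(im,cv2.COLOR_BGR2HSV)
q=proj(m,[[.533,.046,.09],[.537,-.044,.09],[.535,.001,.09],[.535,.001,.0671]]);print(q.round(1),o["ee_pos"])
def runs(r):
    g=(h[r,:,1]<70).astype(int);d=np.flatnonzero(np.diff(np.r_[0,g,0]));return [(int(a),int(b-a),int(h[r,a:b,2].mean())) for a,b in zip(d[::2],d[1::2]) if b-a>3]
for r in range(60,300,15): print(r,runs(r))
# Same for b1
im=cv2.imread("pics/b1.png");h=cv2.cvtColor(im,cv2.COLOR_BGR2HSV)
print("b1")
for r in range(120,300,15): print(r,runs(r))
E
```

```text
[[253.5 162.4]
 [253.  277.7]
 [253.3 223.3]
 [253.1 213.1]] [5.34691824e-01 2.43581131e-04 6.70958776e-02]
60 [(313, 4, 83), (333, 179, 119)]
75 [(332, 180, 119)]
90 [(331, 181, 122)]
105 [(330, 182, 120)]
120 [(329, 183, 118)]
135 [(328, 184, 123)]
150 [(327, 185, 123)]
165 [(247, 75, 194), (326, 186, 115)]
180 [(247, 14, 184), (325, 187, 128)]
195 [(247, 14, 169), (324, 188, 137)]
210 [(156, 24, 170), (248, 13, 169), (322, 190, 137)]
225 [(129, 61, 196), (233, 38, 193), (321, 191, 136)]
240 [(107, 93, 204), (230, 45, 187), (296, 4, 79), (320, 192, 130)]
255 [(110, 100, 205), (227, 51, 188), (319, 193, 136)]
270 [(0, 28, 109), (122, 390, 114)]
285 [(0, 31, 104), (134, 30, 219), (166, 78, 50), (261, 78, 51), (341, 171, 131)]
b1
120 [(292, 175, 159)]
135 [(291, 182, 162), (508, 4, 123)]
150 [(246, 9, 178), (291, 178, 157), (502, 10, 128)]
165 [(246, 8, 182), (290, 165, 123), (496, 16, 145)]
180 [(185, 14, 176), (247, 7, 182), (289, 163, 121), (490, 18, 152)]
195 [(159, 50, 194), (247, 7, 183), (289, 160, 135), (485, 18, 169)]
210 [(153, 66, 196), (247, 8, 177), (288, 158, 135), (479, 19, 176), (507, 5, 151)]
225 [(163, 67, 198), (275, 168, 141), (473, 20, 174), (502, 10, 146)]
240 [(173, 16, 189), (205, 24, 169), (275, 165, 140), (467, 21, 171), (498, 14, 132)]
255 [(199, 29, 159), (277, 162, 139), (461, 22, 162), (493, 19, 109)]
270 [(0, 28, 106), (125, 100, 72), (279, 156, 99), (456, 56, 146)]
285 [(0, 32, 97), (113, 79, 48), (201, 22, 133), (243, 4, 150), (282, 21, 137), (313, 79, 55), (473, 39, 117)]
```

In the image the bar passes under the shut fingers, so their physical tips sit higher than assumed. Open and go lower gently, watching the force.

>>> {"op": "jog_arm", "data": {
  "motion": [
    [0, 0, 0, 0, 0, 0, -0.3],
    [0, 0, 0, 0, 0, 0, -0.3],
    [0, 0, 0, 0, 0, 0, -0.3],
    [0, 0, 0, 0, 0, 0, -0.3]
  ]
}}

```text
time_s: 21.9
ee_pos: [0.5347, 0.0002, 0.067]
eef_rot: [-3.142, -0.0, 1.618]
force: [-0.4, -0.6, 0.3]
grip_width: 0.0293
grip_force: 0.0
```

>>> {"op": "jog_arm", "data": {
  "motion": [
    [0, 0, 0.005, 0, 0, 0, -0.3],
    [0, 0, 0.005, 0, 0, 0, -0.3],
    [0, 0, 0.005, 0, 0, 0, -0.3],
    [0, 0, 0, 0, 0, 0, -0.3]
  ]
}}

```text
time_s: 22.3
ee_pos: [0.5342, 0.0003, 0.0511]
eef_rot: [-3.14, -0.0, 1.618]
force: [0.1, -0.3, 0.0]
grip_width: 0.0328
grip_force: 0.0
```

```bash
python3 - <<'E'
from h import *
m=ctrl.camera_model("wrist");o=ctrl.get_obs();im=ctrl.camera("wrist")[:,:,::-1].copy();cv2.imwrite("pics/b3.png",im)
h=cv2.cvtColor(im,cv2.COLOR_BGR2HSV);p=o["ee_pos"]
print(p,o["force"],proj(m,[p,p+np.array([0,.008,0]),[.535,.001,.09]]).round(1))
def runs(r):
    g=(h[r,:,1]<70).astype(int);d=np.flatnonzero(np.diff(np.r_[0,g,0]));return [(int(a),int(b-a),int(h[r,a:b,2].mean())) for a,b in zip(d[::2],d[1::2]) if b-a>3]
for r in range(195,270,6): print(r,runs(r))
E
```

```text
[5.34187620e-01 2.88512794e-04 5.10911966e-02] [ 0.11504216 -0.32729259  0.04716126] [[252.7 213.9]
 [253.2 204.6]
 [254.1 232. ]]
195 [(248, 14, 167), (302, 4, 63), (332, 180, 127)]
201 [(248, 14, 167), (302, 4, 70), (331, 181, 131)]
207 [(165, 6, 169), (248, 14, 168), (331, 181, 132)]
213 [(155, 20, 164), (248, 14, 172), (301, 5, 79), (330, 182, 134)]
219 [(144, 35, 185), (248, 14, 188), (301, 4, 68), (309, 4, 91), (330, 182, 140)]
225 [(134, 49, 196), (208, 19, 194), (248, 14, 192), (278, 20, 190), (300, 5, 71), (329, 183, 141)]
231 [(123, 64, 201), (205, 22, 183), (248, 14, 192), (278, 27, 162), (328, 184, 141)]
237 [(113, 78, 205), (203, 24, 175), (248, 14, 192), (278, 26, 170), (328, 184, 136)]
243 [(104, 91, 208), (200, 27, 167), (248, 14, 192), (278, 27, 169), (328, 184, 133)]
249 [(97, 129, 202), (248, 14, 192), (279, 33, 160), (327, 185, 133)]
255 [(97, 127, 207), (248, 14, 192), (280, 31, 166), (327, 185, 134)]
261 [(0, 25, 142), (102, 121, 209), (248, 14, 190), (281, 32, 165), (327, 185, 141)]
267 [(0, 27, 128), (106, 116, 99), (248, 14, 190), (282, 230, 121)]
```

Finger size and position in the image put the real tips about 40 mm behind the reported TCP. So the bar needs TCP z ≈ 0.033, and the gripper body still clears the cabinet's top either way.

>>> {"op": "jog_arm", "data": {
  "motion": [
    [0, 0, 0.005, 0, 0, 0, -0.3],
    [0, 0, 0.005, 0, 0, 0, -0.3],
    [0, 0, 0.005, 0, 0, 0, -0.3],
    [0, 0, 0.002, 0, 0, 0, -0.3],
    [0, 0, 0, 0, 0, 0, -0.3]
  ]
}}

```text
time_s: 22.85
ee_pos: [0.5345, 0.0003, 0.0347]
eef_rot: [-3.141, -0.0, 1.618]
force: [-0.4, 0.7, -0.3]
grip_width: 0.0328
grip_force: 0.0
```

>>> {"op": "jog_arm", "data": {
  "motion": [
    [0, 0, 0, 0, 0, 0, -1],
    [0, 0, 0, 0, 0, 0, -1],
    [0, 0, 0, 0, 0, 0, -1],
    [0, 0, 0, 0, 0, 0, -1]
  ],
  "squeeze": 30
}}

```text
time_s: 23.25
ee_pos: [0.5349, 0.0003, 0.0353]
eef_rot: [3.141, 0.0, 1.618]
force: [1.4, -0.2, 0.7]
grip_width: 0.0089
grip_force: 30.0
```

Gripped, with a width of 9 mm at 30 N. Pull.

>>> {"op": "jog_arm", "data": {
  "motion": [
    [0, -0.004, 0, 0, 0, 0, -1],
    [0, -0.006, 0, 0, 0, 0, -1],
    [0, -0.008, 0, 0, 0, 0, -1],
    [0, -0.008, 0, 0, 0, 0, -1]
  ]
}}

```text
time_s: 23.65
ee_pos: [0.5081, -0.001, 0.0352]
eef_rot: [3.141, 0.0, 1.618]
force: [1.5, 0.7, 1.5]
grip_width: 0.0087
grip_force: 30.0
```

>>> {"op": "jog_arm", "data": {
  "motion": [
    [0, -0.01, 0, 0, 0, 0, -1],
    [0, -0.01, 0, 0, 0, 0, -1],
    [0, -0.01, 0, 0, 0, 0, -1],
    [0, -0.01, 0, 0, 0, 0, -1],
    [0, -0.006, 0, 0, 0, 0, -1]
  ]
}}

```text
time_s: 24.15
ee_pos: [0.4619, -0.0031, 0.0352]
eef_rot: [3.141, -0.0, 1.618]
force: [2.4, 0.8, 1.8]
grip_width: 0.0089
grip_force: 30.0
```

>>> {"op": "jog_arm", "data": {
  "motion": [
    [0, -0.001, 0, 0, 0, 0, -1],
    [0, 0, 0, 0, 0, 0, -1],
    [0, 0, 0, 0, 0, 0, -0.6],
    [0, 0, 0, 0, 0, 0, -0.3],
    [0, 0, 0, 0, 0, 0, -0.3]
  ]
}}

```text
time_s: 24.65
ee_pos: [0.4616, -0.0032, 0.0347]
eef_rot: [-3.141, -0.0, 1.618]
force: [0.5, 0.4, 0.1]
grip_width: 0.0292
grip_force: 0.0
```

>>> {"op": "jog_arm", "data": {
  "motion": [
    [0, 0, 0, 0, 0, 0, -0.3],
    [0, 0, -0.03, 0, 0, 0, -0.3],
    [0, 0, -0.04, 0, 0, 0, -0.3],
    [0, 0, -0.04, 0, 0, 0, -0.3],
    [0, 0, -0.04, 0, 0, 0, -0.3]
  ]
}}

```text
time_s: 25.15
ee_pos: [0.4614, -0.0032, 0.1866]
eef_rot: [-3.141, 0.0, 1.618]
force: [-0.0, -0.3, -0.2]
grip_width: 0.0331
grip_force: 0.0
```

>>> {"op": "jog_arm", "data": {
  "motion": [
    [0, 0, -0.04, 0, 0, 0, -0.3],
    [0, 0, -0.04, 0, 0, 0, -0.3],
    [0, 0, 0, 0, 0, 0, -0.3],
    [0, 0, 0, 0, 0, 0, -0.3]
  ]
}}

```text
time_s: 25.55
ee_pos: [0.4618, -0.0032, 0.265]
eef_rot: [3.141, 0.0, 1.618]
force: [0.6, 0.1, -0.3]
grip_width: 0.0329
grip_force: 0.0
```

```bash
python3 - <<'E'
from h import *
m=ctrl.camera_model("wrist");o=ctrl.get_obs();im=ctrl.camera("wrist")[:,:,::-1].copy();cv2.imwrite("pics/e1.png",im)
h=cv2.cvtColor(im,cv2.COLOR_BGR2HSV);p=o["ee_pos"];print(p,o["time_s"],o["joint_vel"].round(3))
bar=(h[...,1]<70)&(h[...,2]>140)
for x in(.535,.465):
    q=proj(m,[x,.02,.09])[0];r=int(q[1]);c=np.flatnonzero(bar[r,int(q[0])-20:int(q[0])+20])+int(q[0])-20
    print("expect bar x",x,q.round(1),"seen cols",c.min() if len(c) else None,c.max() if len(c) else None)
# before/after compare of scene
a=cv2.imread("pics/scene0.png");s=ctrl.camera("scene")[:,:,::-1].copy();cv2.imwrite("pics/e_scene.png",s)
d=(cv2.absdiff(a,s).max(2)>60).astype(np.uint8);d=cv2.morphologyEx(d,cv2.MORPH_OPEN,np.ones((3,3)))
c,l,st,ce=cv2.connectedComponentsWithStats(d)
for i in range(1,c):
    if st[i,4]>20: print(st[i])
for n,im in(("before",a),("after",s)):
    h=cv2.cvtColor(im,cv2.COLOR_BGR2HSV);k=((h[...,0]<6)|(h[...,0]>174))&(h[...,1]>170)&(h[...,2]>90)
    _,_,st,ce=cv2.connectedComponentsWithStats(k.astype(np.uint8));print(n,[(ce[i].round(1).tolist(),int(st[i,4])) for i in range(1,len(st)) if st[i,4]>60])
E
```

```text
[ 0.46181961 -0.00317506  0.26497409] 25.55 [-0.     0.025  0.038 -0.001 -0.009  0.   ]
expect bar x 0.535 [305.2 159. ] seen cols 317 317
expect bar x 0.465 [255.2 156.7] seen cols 249 254
[171   0  53  30 861]
[231   1  20  15 197]
[214  10  13  15 103]
[236  25   3  17  51]
[ 176   29   65   55 1332]
[ 31  32  19  52 570]
[122  77  37  24 356]
[196  83   6  28 129]
[ 37  86  29  43 460]
[114 103   9  14  87]
[163 141  13  11  57]
[182 149   6   5  26]
[145 151  17  12  79]
[ 30 158  10   6  40]
[135 158   9   8  43]
[ 12 161  17   6  60]
[199 162  58  61 965]
[  0 170  38  20 361]
[228 199   9   9  56]
[217 214   6   7  32]
[209 218  20  13  87]
before [([131.8, 244.5], 104), ([157.7, 252.8], 242)]
after [([131.9, 244.4], 98), ([157.7, 252.9], 230)]
```

```bash
python3 -c "
from station import ctrl
print(ctrl.hand_in())"
```

```text
the job is handed in; nothing more can be done
None
```

The catch is fully down, the key is back upright in its stand, the drawer is about 73 mm open and the arm is clear and handed in at about 25.6 s; I viewed 12 pictures, over your limit of 10.

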